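# Clear the broken chocolate bar into the rework crate

### The arm

A 6-joint arm with a two-finger parallel gripper is mounted at the origin on the work surface. World frame = base frame: x ahead of the robot, y to its left, z up, the work surface at z = 0. Lengths are in mm, angles in rad, forces in N, time in s.
With the tool pointing down it reaches from about 350 to 975 mm from the base axis. Payload 17.4 kg.
Tool frame: the origin (TCP) lies at the very end of the fingers, on their centre line; the grasp point (between the pads) lies 19 mm behind it (r.grasp_offset is the z of the grasp point in the tool frame, in mm); z points along the fingers, y is the line along which they close (so a half turn about z gives the same grasp; the last joint's range is limited). The gripper opens to 85 mm and grips with 20 to 120 N. Pads are 22 mm wide; open, the fingers measure 114 mm over their backs; the gripper's body (76 mm by 85 mm) begins 54 mm behind the grasp point. The pads swing forward as they close: fully open they stand 13 mm farther back than shut.
Start: joints at [-0.038, 0.116, 1.442, -0, 1.584, -0.038], TCP at [675.006, -0.009, 231.303] pointing down, gripper open.
Joint ranges: [-2.83, 2.83], [-0.83, 2.19], [0.07, 2.5], [-1.14, 4.28], [0.01, 3], [-2.97, 2.97]. Speed limits (rad/s): [1.89, 1.89, 2.22, 3.14, 3.14, 3.14].

### API

Orientations are given as [roll, pitch, yaw] about the fixed x, y, z axes, in that order (R = Rz(yaw) Ry(pitch) Rx(roll)).
In Python, from bench import r gives the robot as it stands.
- The arm moves only by the tool apply_moves, never from a script. Its argument "motion" is text: rows parted by semicolons, each of 5 numbers parted by spaces: the shift along the tool's x, y, z in mm, then the turn about the tool's z in degrees, then the finger opening in mm, from 0 to 85.4. In form: dx dy dz spin hand; .... A call has 1 to 20 rows; each row is the pose to reach, as a shift and turn from the pose commanded when the call began, along the tool's axes at that moment; what a row does not reach only later rows make up. A row lasts 1/12 s, in which the tool goes at most 41.7 mm and 7.16 degrees, less where a joint would pass 70% of its speed; a pose out of reach is approached as far as the arm can. A call with a gripper value outside its range is refused whole. The fingers move at their own pace and stop on an object; the grip force is fixed at half the most. Time passes only in rows, so rows that repeat a pose let the fingers close. It gives the time, the measured TCP pose, the force and the opening at its end, in the units of the state.
- r.state(): the state, without advancing time (a new reading comes with each control period).
- r.capture(name): name is "scene" or "side" or "wrist"; returns a dict with "frame" (400x640x3 uint8, red, green, blue), "vertical_fov" (degrees; the focal length in pixels is half the picture's height over the tangent of half this angle, whatever the lens; pixels are square), "cx", "cy" (the principal point, pixels), "position" and "orientation" of the camera in the world. Camera axes: x right, y up, looking along -z (the intrinsics and any distortion apply to the point x, -y, -z); pixel columns grow to the right and rows downward; lengths in mm; the calibration is good to about 2 mm. A picture is of the moment at which its call begins. There is no depth.
- r.sign_off(): hands the job in, once; it reports no verdict.
The state is a dict: "clock": time; "qpos": joint angles; "joint_velocities": joint speeds; "joint_efforts": joint torques, N m; "ee_pos": TCP position; "tool_rot": TCP orientation; "wrist_force": force on the tool from outside, world axes, zero at the start; "torque": the same for the moment, N m; "finger_gap": finger opening in mm.
Only numpy, scipy, OpenCV 4.12 (cv2) and the standard library are available. Lean on these libraries where they do the work, as an engineer would, in place of code of your own. Each camera call takes 0.05 s, during which the arm holds its last target. There are 200 camera calls.

### The job

One of the three chocolate bars lying on the steel table has a corner broken off. Push it along the table, without lifting it, over the far edge so that it drops into the red crate below; leave the two whole bars where they lie.

Things in the scene. Friction and masses are not known exactly. Their poses are not given: they have to be found in the camera images.
- broken_bar: the reject: loose dark brown chocolate bar lying flat, 52 mm (own x) by 100 mm (own y) by 15 mm high, raised squares, about 80 g. The corner at its +x, +y end is missing (26 x 37 mm), cream filling shows along the break. Its complete long side (-x) faces the robot, give or take 15 degrees. Origin: centre of the underside of the full 52 x 100 mm outline; z up
- whole_bar_1: a good chocolate bar, complete, 52 mm (own x) by 100 mm (own y) by 15 mm high, loose, 95 g; origin: centre of its underside. Not to be moved. The three bars lie side by side along y in any order, centres about 170 mm apart, on the flat table top (height 0). Its straight far edge runs along world y at x = 0.640 m; nothing stands between a bar and that edge
- whole_bar_2: a second good bar, the same as whole_bar_1. Not to be moved
- crate: fixed open red crate beyond and below the table's far edge, near side tucked a little under it: 400 mm (x) by 600 mm (y) by 120 mm high, walls and floor 12 mm; a few 12 mm scraps lie in it. Origin: middle of the outer top edge of its near wall, 50 mm below the table top; the crate reaches from there to +x. It spans all three bars in y: a bar pushed straight away from the robot (+x) falls in
Mind the look-alikes: they are no part of the job. Leave any blue or yellow look-alike of the broken_bar alone.

How it is judged (in metres and radians):
At the end, for the whole second after the job is handed in: The broken bar lies at rest anywhere inside the crate (its origin within the crate's walls and at least 30 mm below its rim), and both whole bars are within 15 mm of where they started (z of broken_bar in the frame of crate between -0.12 and -0.03 m and x of broken_bar in the frame of crate between 0 and 0.4 m and y of broken_bar in the frame of crate between -0.3 and 0.3 m and linear speed of broken_bar below 0.03 m/s and distance of each of whole_bar_1, whole_bar_2 from where it was at the start of the episode below 0.015 m); the robot touches nothing.
It fails at once if the broken bar is lifted more than 30 mm off the table (height (world z) of broken_bar above 0.03 m).
It fails at once if a whole bar is moved by more than 15 mm (distance of any of whole_bar_1, whole_bar_2 from where it was at the start of the episode above 0.015 m).
It also fails if it takes over 32 s, if anything falls off the work surface, if the arm or the gripper's body presses on something with over 40 N, if the wrist force passes 120 N, or if a joint passes its speed limit or range.

## Working session

There is one attempt and no reset: what is moved stays moved. The work goes in short steps, Python scripts to look and compute and a tool call to move; the robot and the scene stay as the last step left them, time stands still between calls to the robot, and variables do not carry over. Pictures are saved under pics/ and viewed, on a budget of 10 in all, crops included, one or two more only if the job needs it, and the job is handed in when it is done.

Besides the shell and the picture viewer there is one more tool, called after "Call:" by a JSON object that holds its "name" and its "arguments". apply_moves: Moves the arm, as the interface text tells. Its arguments: {"type":"object","properties":{"motion":{"type":"string"}},"required":["motion"]}

```bash
ls; mkdir -p pics; python3 - <<'E'
from bench import r
import cv2
for n in("scene","side"):
    c=r.capture(n); cv2.imwrite(f"pics/{n}0.png",c["frame"][:,:,::-1]); print(n,{k:v for k,v in c.items() if k!="frame"})
print(r.state())
E
```

```text
pics
scene {'vertical_fov': 53.549577463286724, 'cx': 324.52026401592843, 'cy': 202.68092291128468, 'position': array([707.94689511, 386.77559783, 509.34873335]), 'orientation': array([0.72030866, 0.01531272, 2.59162825])}
side {'vertical_fov': 49.388539813271706, 'cx': 319.2283823023493, 'cy': 195.59203239232568, 'position': array([ 280.06850437, -492.00686081,  386.28076561]), 'orientation': array([ 1.00963188, -0.00643032, -0.35089198])}
{'clock': 0.1, 'qpos': array([-3.78338241e-02,  1.16465258e-01,  1.44218508e+00, -4.51716951e-05,
        1.58401636e+00, -3.78002003e-02]), 'joint_velocities': array([ 0.00148881, -0.00198501, -0.00218685,  0.00076509,  0.00106997,
       -0.00135416]), 'joint_efforts': array([ 3.27868773e-03, -7.33665347e+01, -6.33786607e+01,  1.28913316e-04,
        5.13536113e-03,  3.94035328e-05]), 'ee_pos': array([ 6.74831346e+02, -3.84725478e-02,  2.30625947e+02]), 'tool_rot': array([-3.14051768e+00,  4.54705283e-06,  1.57076213e+00]), 'wrist_force': array([ 0.2300814 , -1.1038568 , -0.81552897]), 'torque': array([-0.03180334,  0.06691491, -0.0334426 ]), 'finger_gap': 85.4809142168329}
```

View pics/scene0.png

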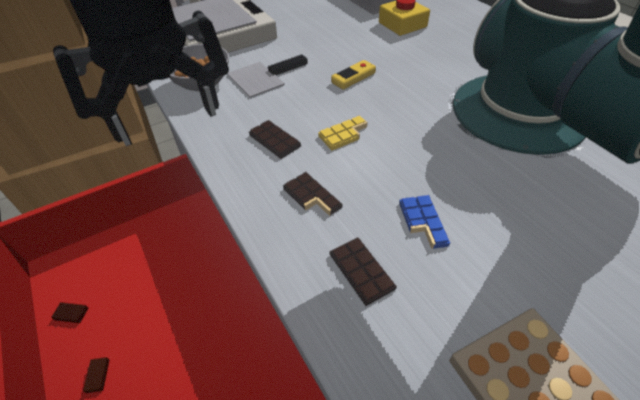

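View pics/side0.png

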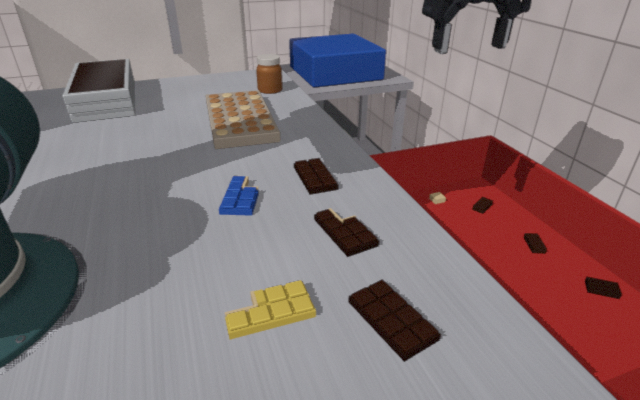

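The broken bar is the middle one: its cream notch is at (318,205) in the scene view and (338,215) in the side view. A blue look-alike lies on its robot side. Next I'll measure positions.

```bash
cat >h.py <<'E'
import numpy as np,cv2
from scipy.spatial.transform import Rotation as Ro
def cast(c,uv,z):
    uv=np.atleast_2d(uv).astype(float); f=200/np.tan(np.radians(c["vertical_fov"]/2))
    d=np.c_[(uv[:,0]-c["cx"])/f,-(uv[:,1]-c["cy"])/f,-np.ones(len(uv))]
    d=Ro.from_euler("xyz",c["orientation"]).apply(d); p=c["position"]
    return p+d*((z-p[2])/d[:,2])[:,None]
E
python3 - <<'E'
from bench import r
from h import *
for n in("scene","side"):
    c=r.capture(n); hsv=cv2.cvtColor(c["frame"],cv2.COLOR_RGB2HSV)
    R=c["frame"].astype(int)
    masks={"brown":((R.max(2)<110)&(R[:,:,0]>R[:,:,2]+8)&(hsv[:,:,1]>70)),"blue":cv2.inRange(hsv,(105,130,60),(130,255,255))>0,"yellow":cv2.inRange(hsv,(20,120,100),(32,255,255))>0}
    for k,m in masks.items():
        m=cv2.morphologyEx(m.astype(np.uint8),cv2.MORPH_CLOSE,np.ones((3,3)))
        for q in cv2.findContours(m,cv2.RETR_EXTERNAL,cv2.CHAIN_APPROX_NONE)[0]:
            if cv2.contourArea(q)<300: continue
            w=cast(c,q[:,0],12)[:,:2]
            if not(300<w[:,0].mean()<640 and abs(w[:,1].mean())<350): continue
            (cx,cy),(a,b),t=cv2.minAreaRect(w.astype(np.float32))
            print(n,k,q[:,0].mean(0).round(),"ctr",round(cx),round(cy),"size",round(a),round(b),"ang",round(t),"corners",cv2.boxPoints(((cx,cy),(a,b),t)).round().tolist())
    if n=="scene": print(cast(c,[[320,400],[208,200]],0))
E
```

```text
scene brown [478. 364.] ctr 465 335 size 26 25 ang 45 corners [[447.0, 335.0], [464.0, 317.0], [483.0, 336.0], [465.0, 353.0]]
scene brown [499. 352.] ctr 432 338 size 26 25 ang 4 corners [[418.0, 349.0], [420.0, 324.0], [446.0, 326.0], [444.0, 351.0]]
scene brown [519. 340.] ctr 399 340 size 26 25 ang 2 corners [[385.0, 352.0], [386.0, 327.0], [413.0, 328.0], [412.0, 353.0]]
scene blue [426. 219.] ctr 373 127 size 103 52 ang 67 corners [[329.0, 90.0], [377.0, 70.0], [417.0, 165.0], [369.0, 185.0]]
scene yellow [343. 132.] ctr 353 -126 size 59 101 ang 89 corners [[302.0, -155.0], [403.0, -157.0], [404.0, -97.0], [303.0, -96.0]]
[[ 648.79981196  265.07758482    0.        ]
 [ 648.22662189 -111.42069909    0.        ]]
side brown [394. 319.] ctr 477 -200 size 56 103 ang 12 corners [[438.0, -155.0], [460.0, -256.0], [515.0, -244.0], [493.0, -143.0]]
side brown [346. 232.] ctr 491 -30 size 56 108 ang 7 corners [[457.0, 21.0], [470.0, -87.0], [526.0, -80.0], [512.0, 28.0]]
side brown [315. 176.] ctr 503 134 size 114 53 ang 89 corners [[475.0, 78.0], [528.0, 76.0], [531.0, 190.0], [478.0, 192.0]]
side blue [238. 197.] ctr 370 113 size 116 53 ang 67 corners [[323.0, 70.0], [371.0, 50.0], [416.0, 157.0], [368.0, 177.0]]
side yellow [269. 311.] ctr 349 -140 size 61 98 ang 89 corners [[300.0, -169.0], [398.0, -171.0], [399.0, -110.0], [300.0, -109.0]]
```

```bash
python3 - <<'E'
from bench import r
from h import *
c=r.capture("scene"); R=c["frame"].astype(int)
m=((R.max(2)<95)).astype(np.uint8)
m[:110]=0
m=cv2.morphologyEx(m,cv2.MORPH_OPEN,np.ones((3,3)))
for q in cv2.findContours(m,cv2.RETR_EXTERNAL,cv2.CHAIN_APPROX_NONE)[0]:
    if cv2.contourArea(q)<300: continue
    for z in (0,15):
        w=cast(c,q[:,0],z)[:,:2]
        (cx,cy),(a,b),t=cv2.minAreaRect(w.astype(np.float32))
        print(z,q[:,0].mean(0).round(),"ctr",round(cx),round(cy),"size",round(a),round(b),"ang",round(t),cv2.boxPoints(((cx,cy),(a,b),t)).round().tolist())
E
```

```text
0 [ 96. 375.] ctr 872 93 size 42 25 ang 67 [[852.0, 78.0], [875.0, 69.0], [891.0, 108.0], [869.0, 117.0]]
15 [ 96. 375.] ctr 867 102 size 41 24 ang 67 [[848.0, 87.0], [870.0, 78.0], [886.0, 116.0], [864.0, 125.0]]
0 [466. 380.] ctr 485 338 size 57 10 ang 86 [[478.0, 309.0], [488.0, 309.0], [492.0, 366.0], [482.0, 366.0]]
15 [466. 380.] ctr 492 339 size 55 9 ang 86 [[485.0, 312.0], [495.0, 311.0], [498.0, 366.0], [489.0, 367.0]]
0 [ 70. 313.] ctr 887 -15 size 26 44 ang 52 [[861.0, -11.0], [896.0, -39.0], [912.0, -18.0], [878.0, 10.0]]
15 [ 70. 313.] ctr 882 -3 size 25 43 ang 52 [[857.0, 1.0], [891.0, -26.0], [906.0, -6.0], [873.0, 21.0]]
0 [362. 271.] ctr 504 144 size 105 56 ang 88 [[474.0, 92.0], [530.0, 90.0], [533.0, 195.0], [478.0, 197.0]]
15 [362. 271.] ctr 510 151 size 102 54 ang 88 [[481.0, 100.0], [535.0, 99.0], [539.0, 201.0], [484.0, 203.0]]
0 [313. 194.] ctr 492 -24 size 57 108 ang 7 [[457.0, 26.0], [471.0, -82.0], [528.0, -74.0], [514.0, 33.0]]
15 [313. 194.] ctr 499 -12 size 56 105 ang 7 [[464.0, 36.0], [478.0, -68.0], [533.0, -61.0], [520.0, 43.0]]
0 [ 99. 212.] ctr 801 
[... 193 characters left out ...]
955.0, -99.0]]
0 [274. 139.] ctr 477 -199 size 59 112 ang 12 [[436.0, -151.0], [461.0, -260.0], [518.0, -247.0], [494.0, -138.0]]
15 [274. 139.] ctr 484 -182 size 58 108 ang 12 [[444.0, -135.0], [468.0, -241.0], [524.0, -228.0], [501.0, -123.0]]
0 [551. 128.] ctr -8 96 size 161 389 ang 57 [[-216.0, 134.0], [112.0, -76.0], [199.0, 59.0], [-129.0, 269.0]]
15 [551. 128.] ctr 13 105 size 156 378 ang 57 [[-188.0, 142.0], [129.0, -63.0], [214.0, 68.0], [-104.0, 273.0]]
0 [ 77. 151.] ctr 812 -426 size 355 279 ang 87 [[664.0, -596.0], [942.0, -610.0], [960.0, -256.0], [682.0, -242.0]]
15 [ 77. 151.] ctr 809 -402 size 344 271 ang 87 [[665.0, -567.0], [935.0, -581.0], [953.0, -237.0], [683.0, -224.0]]
```

Call:
{"name": "apply_moves", "arguments": {"motion": "-4 -40 0 7 45;-8 -80 0 14 45;-12 -120 20 21 45;-16 -160 40 28 45;-20 -200 60 35 45;-24 -240 80 42 45;-24 -240 100 49 45;-24 -240 120 56 45;-24 -240 130 63 45;-24 -240 130 70 45;-24 -240 130 77 45;-24 -240 130 83 45;-24 -240 130 83 45;-24 -240 130 83 45;-24 -240 130 83 45"}}

```text
clock: 1.5
ee_pos: [435.0, -24.0, 101.4]
tool_rot: [3.142, -0.0, 0.126]
wrist_force: [-1.5, -0.7, -0.4]
finger_gap: 45.2
```

```bash
python3 - <<'E'
from bench import r
import cv2
from h import *
c=r.capture("wrist"); cv2.imwrite("pics/w1.png",c["frame"][:,:,::-1]); print(c["position"],c["orientation"])
s=r.state();print(s["clock"],s["ee_pos"],s["tool_rot"],s["finger_gap"])
E
```

```text
[502.81887234 -15.6958861  243.60798845] [-2.77751606e-01 -4.40492511e-04 -1.44506718e+00]
1.55 [434.99330077 -23.9977065  101.33274702] [-3.14156292e+00  5.95185783e-06  1.25277358e-01] 45.05867119833102
```

View pics/w1.png

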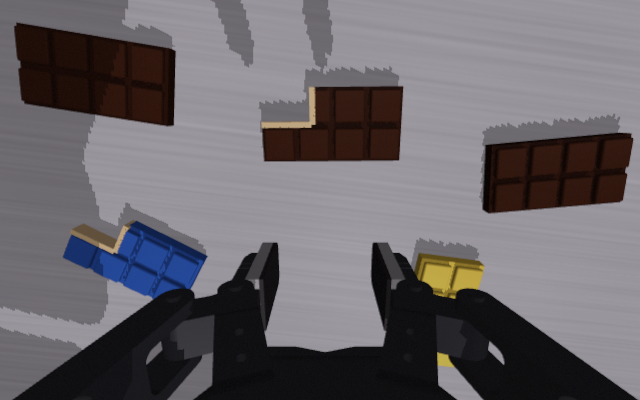

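The wrist view shows the bar's intact long side running from (265,160) to (399,160), parallel to the finger line and centred between the fingers. I'll check its position before going down.

```bash
python3 - <<'E'
from bench import r
from h import *
c=r.capture("wrist"); print(cast(c,[[265,160],[399,160],[402,87],[315,87]],15).round(),cast(c,[[484,262],[417,256],[206,258]],15).round())
E
```

```text
[[463.  23.  15.]
 [476. -73.  15.]
 [525. -66.  15.]
 [517.  -7.  15.]] [[ 404. -156.   15.]
 [ 403. -102.   15.]
 [ 380.   63.   15.]]
```

Call:
{"name": "apply_moves", "arguments": {"motion": "0 0 30 0 45;0 0 60 0 45;0 0 80 0 45;0 0 90 0 45;0 0 96 0 45;0 0 96 0 45;0 0 96 0 45"}}

```text
clock: 2.18
ee_pos: [435.5, -24.1, 6.2]
tool_rot: [3.141, -0.001, 0.123]
wrist_force: [0.6, -0.3, 0.2]
finger_gap: 45.0
```

Call:
{"name": "apply_moves", "arguments": {"motion": "8 1 0 0 45;15 2 0 0 45;20 2.5 0 0 45;25 3 0 0 45;30 4 0 0 45;36 4.5 0 0 45;42 5 0 0 45;48 6 0 0 45;55 7 0 0 45;62 8 0 0 45;69 8.5 0 0 45;76 9.5 0 0 45;83 10.5 0 0 45;90 11 0 0 45;97 12 0 0 45;104 13 0 0 45;110 14 0 0 45;115 14.5 0 0 45;118 15 0 0 45;118 15 0 0 45"}}

```text
clock: 3.85
ee_pos: [554.5, -24.5, 5.2]
tool_rot: [-3.142, -0.0, 0.122]
wrist_force: [0.5, 0.2, 0.1]
finger_gap: 45.2
```

```bash
python3 - <<'E'
from bench import r
import cv2
c=r.capture("wrist"); cv2.imwrite("pics/w2.png",c["frame"][:,:,::-1])
E
```

```text
(no output)
```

View pics/w2.png

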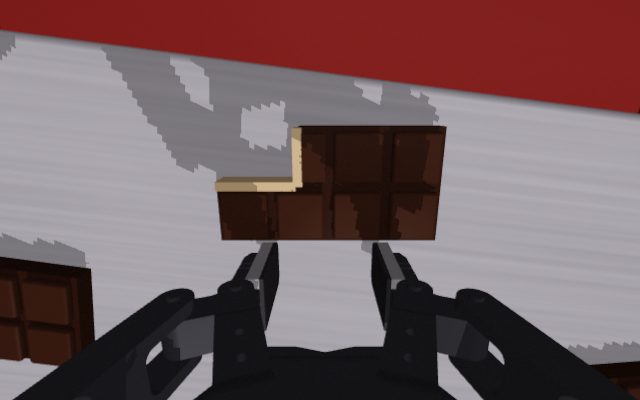

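The bar sits square on the fingers (near side (222,240) to (436,240)), with the table edge and red crate ahead. I'll push on over the edge.

Call:
{"name": "apply_moves", "arguments": {"motion": "6 1 0 0 45;13 1.5 0 0 45;20 2.5 0 0 45;27 3.5 0 0 45;34 4 0 0 45;42 5 0 0 45;50 6 0 0 45;58 7 0 0 45;66 8 0 0 45;74 9 0 0 45;82 10 0 0 45;90 11 0 0 45;98 12 0 0 45;106 13 0 0 45;112 14 0 0 45;115 14.5 0 0 45;115 14.5 0 0 45;115 14.5 0 0 45"}}

```text
clock: 5.4
ee_pos: [669.8, -24.9, 5.1]
tool_rot: [-3.142, 0.0, 0.122]
wrist_force: [-0.5, 0.5, -0.4]
finger_gap: 45.3
```

```bash
python3 - <<'E'
from bench import r
import cv2
import numpy as np
a=r.capture("wrist")["frame"];b=r.capture("side")["frame"]
cv2.imwrite("pics/e3.png",cv2.resize(np.vstack([a,b]),(480,600),interpolation=cv2.INTER_AREA)[:,:,::-1])
E
```

```text
(no output)
```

View pics/e3.png

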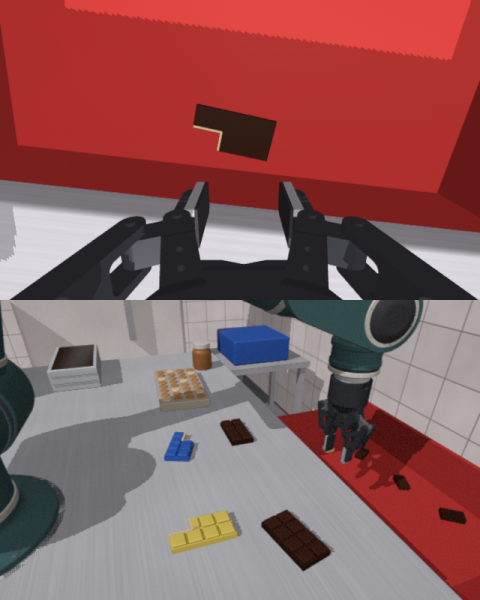

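The bar has fallen into the crate and lies flat and upside down on its floor. I'll raise the arm, then check that it is at rest and that the whole bars haven't moved.

Call:
{"name": "apply_moves", "arguments": {"motion": "115 14 -20 0 45;115 14 -45 0 45;115 14 -70 0 45;115 14 -90 0 45;115 14 -100 0 45;115 14 -100 0 45;115 14 -100 0 45"}}

```text
clock: 6.08
ee_pos: [785.4, -24.8, 105.4]
tool_rot: [3.142, -0.0, 0.122]
wrist_force: [0.0, 0.1, 0.0]
finger_gap: 44.9
```

```bash
python3 - <<'E'
from bench import r
from h import *
import time
def dark(c):
    R=c["frame"].astype(int)
    m=cv2.morphologyEx(((R.max(2)<110)&(R[:,:,0]>R[:,:,2]+8)).astype(np.uint8),cv2.MORPH_CLOSE,np.ones((3,3)))
    return cv2.findContours(m,cv2.RETR_EXTERNAL,cv2.CHAIN_APPROX_NONE)[0]
c=r.capture("side")
for q in dark(c):
    w=cast(c,q[:,0],12)[:,:2]
    if cv2.contourArea(q)>300 and 400<w[:,0].mean()<640: print("side",[np.round(v) for v in cv2.minAreaRect(w.astype(np.float32))])
for i in range(3):
  c=r.capture("wrist")
  if i==2: cv2.imwrite("pics/w4.png",c["frame"][:,:,::-1])
  for q in dark(c):
    w=cast(c,q[:,0],-143)[:,:2]
    if cv2.contourArea(q)>800 and w[:,0].mean()>640: print("crate",[np.round(v,1) for v in cv2.minAreaRect(w.astype(np.float32))])
E
```

```text
side [array([ 477., -199.]), array([ 57., 104.]), np.float64(12.0)]
side [array([503., 135.]), array([116.,  54.]), np.float64(88.0)]
side [array([427., 347.]), array([114., 138.]), np.float64(86.0)]
crate [array([678.1, -10.9]), array([99.4, 54.7]), np.float64(84.4)]
crate [array([919.7,   2.8]), array([48.2, 25.5]), np.float64(67.0)]
crate [array([ 939.3, -134.4]), array([28.7, 51.8]), np.float64(51.6)]
crate [array([910.3, 149.3]), array([51.6, 27.9]), np.float64(28.4)]
crate [array([ 785.5, -337. ]), array([443.2, 128.3]), np.float64(4.2)]
crate [array([678.1, -10.9]), array([99.3, 54.6]), np.float64(84.4)]
crate [array([919.7,   2.9]), array([48.4, 25.6]), np.float64(67.0)]
crate [array([ 939.2, -134.5]), array([28.5, 51.8]), np.float64(51.6)]
crate [array([910.3, 149.2]), array([51.6, 27.9]), np.float64(28.7)]
crate [array([ 785.2, -337. ]), array([442.6, 128.2]), np.float64(4.1)]
crate [array([678.1, -10.9]), array([99.3, 54.7]), np.float64(84.5)]
crate [array([919.7,   2.9]), array([48.4, 25.6]), np.float64(67.0)]
crate [array([ 939.2, -134.6]), array([28.8, 51.8]), np.float64(51.6)]
crate [array([910.3, 149.3]), array([51.7, 27.9]), np.float64(28.5)]
crate [array([ 785.2, -337. ]), array([442.5, 127.6]), np.float64(3.9)]
```

View pics/w4.png

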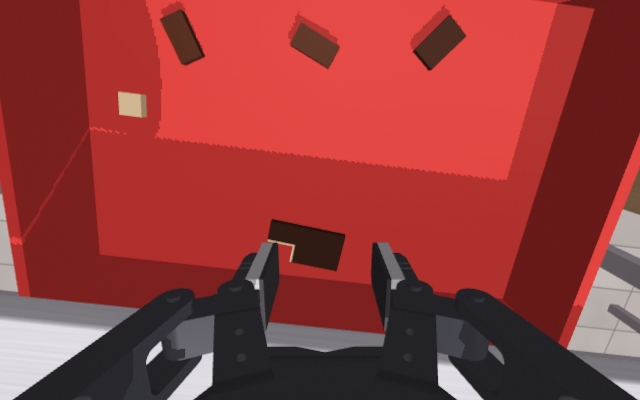

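The bar is at rest on the crate floor (around (305,245) in the wrist view), and the arm is clear of everything.

```bash
python3 -c "
from bench import r
print(r.sign_off(), r.state()['clock'])"
```

```text
the job is handed in; nothing more can be done
the job is handed in; nothing more can be done
```

The broken bar, the middle one of the three, is now in the red crate. I pushed it straight along +x with the two fingertips spread along its intact long side, and it went over the far edge without being lifted. I handed the job in; the last clock reading, just before that, was about 6 s.

- **Broken bar:** it lies flat and upside down on the crate floor at about (678, -11) mm. It read the same to 0.1 mm in three consecutive pictures, so it is at rest.
- **Whole bars:** they read (477, -199) and (503, 135) mm in the side view, against (477, -200) and (503, 134) mm before the push. That is within 1 mm.
- **Look-alikes:** the blue and yellow ones were never approached.
- **Forces:** every wrist reading I took was under 2 N.

**Slip:** my retreat rows repeated the +115 mm forward shift, so the arm rose diagonally over the crate to x = 785 mm instead of straight up. It touched nothing (wrist force about 0 N). No check failed. The side and scene views differed by about 5–15 mm in y, and I settled that with the close wrist view before descending.

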